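Start and close the screw lid of the muesli jar

TASK

One of the two stoneware jars has its screw lid only lying on top of the thread, standing proud. Without lifting that lid off, turn it back (anticlockwise seen from above) until it drops into the thread with its pointer over the rib on the jar, then screw it forward (clockwise) fully home to the stop and let go. Leave the other, closed jar alone.

Things in the scene. Friction and masses are not known exactly. Their poses are not given: they have to be found in the camera images.
- jar: Jar to close: white stoneware, 100 mm wide, rubber foot 110 mm, fixed to the table. Origin: centre of its underside; z up. Dark 6 mm rib on its -x side marks the thread entry. Shoulder z 100 mm; steel neck 54 mm wide to z 130 mm. The lid drops in with its pointer within 8 degrees of the rib, then turns 45 degrees clockwise to a hard stop; anticlockwise it stops 9 degrees past the rib.
- lid: Loose lid, 150 g, easily turned: steel disc 76 mm wide, 5 thick, skirt 20 mm down; on it a centred wooden bar 56 mm long (lid x), 16 wide (lid y), 28 tall, top 33 mm above the origin. Origin: centre of the disc's underside, on the axis; z up. Origin 142 mm above the table at the start; dropped in, and also screwed home, 130 mm. It drops by its weight (a tight grip holds it up).
- lid_pointer (a point): Tip of the dark pointer at one end of the bar: 36 mm from the lid's axis along the lid's -x, 10 mm above its origin. Over the rib when lid and jar axes agree; at the start 28 to 58 degrees clockwise (from above) of the rib. The thread has four like entries 90 degrees apart; only the one with the pointer over the rib is right.
- closed_jar: The other jar, same make and size, its lid already screwed home (disc underside 130 mm above the table, bar top 163 mm, pointer 45 degrees clockwise of its rib). Fixed; not to be touched. Origin: centre of its underside. Between the places of the two jars stands a fixed glass drinks jar 400 mm tall, 190 mm wide, at x 0.58, y -0.13 m, its tap towards the robot to x 0.46: swing the arm over it or round it.
Not all that is in view belongs to the job. Leave any blue, pink or turquoise look-alike of the lid alone.

How it is judged:
By the outcome, as a careful person would: the job done as asked, in the order asked, and still so for the second after the job is handed in, with the robot touching nothing.
It also fails if it takes over 40 s, if anything falls off the work surface, if the arm or the gripper's body presses on something with over 40 N, if the wrist force passes 120 N, or if a joint passes its speed limit or range.

ROBOT

A 6-joint arm with a two-finger parallel gripper is mounted at the origin on a cart in front of the work surface, level with it; the furniture and walls round the work are solid. World frame = base frame: x ahead of the robot, y to its left, z up, the work surface at z = 0. Lengths are in m, angles in rad, forces in N, time in s.
With the tool pointing down it reaches from about 0.325 to 0.75 m from the base axis. Payload 7.6 kg.
Tool frame: the origin (TCP) lies on the centre line of the jaws, within the pads' length; the fingertips stand 17 mm ahead of it and the grasp point (between the pads) lies 2 mm behind it; z points along the fingers, y is the direction in which the jaws open and shut (so a half turn about z gives the same grasp; the last joint's range is limited). The gripper opens to 85 mm and grips with 20 to 120 N. Pads are 22 mm wide; open, the fingers measure 114 mm over their backs; the gripper's body (76 mm by 85 mm) begins 54 mm behind the grasp point. The pads swing forward as they close: fully open they stand 13 mm farther back than shut.
Start: joints at [-1.355, 0.052, 1.401, -0, 1.689, -0.07], TCP at [0.148, -0.504, 0.248] pointing down, gripper open.
Joint ranges: [-2.9, 2.9], [-0.91, 2.17], [0.12, 2.37], [-1.06, 4.2], [0.26, 2.73], [-2.93, 2.93]. Speed limits (rad/s): [2.57, 2.57, 3.01, 3.14, 3.14, 3.14].

INTERFACE

Orientations are given as a rotation vector (axis times angle).
In Python, from bench import r, viewer, nets gives the robot as it stands.
- The arm moves only by the tool play_rows, never from a script. Its argument "deltas" is a list of rows, each a list of 3 entries, a list of its own where there are three numbers: the turn, a rotation vector about the tool's x, y, z in rad, then the shift along the tool's x, y, z in m, then the opening, from -1 (shut) to 1 (fully open). A call has 1 to 10 rows; each row shifts and turns the pose as measured when the row begins, along the tool's axes as they then stand; what a row does not reach is not made up. A row lasts 1/10 s, in which the tool goes at most 50 mm and 8.59 degrees, less where a joint would pass 70% of its speed; a pose out of reach is approached as far as the arm can. A call with a gripper value outside its range is refused whole. The fingers move at their own pace and stop on an object; "force" is the grip in N (left out, the last holds). Time passes only in rows, so rows that do not move let the fingers close. It gives the time, the measured TCP pose, the force and the opening at its end, in the units of the state.
- r.read_state(): the state, without advancing time (a new reading comes with each control period).
- viewer.camera(name): name is "side" or "top" or "wrist"; returns the picture (480x640x3 uint8, red, green, blue); there is no depth.
- viewer.get_calibration(name): a dict with "K" (3x3 intrinsics, pixels), "R" (3x3) and "t" (3): a world point X has camera coordinates R X + t. Camera axes: x right, y down, z forward; pixel columns grow to the right and rows downward; lengths in m; the calibration is good to about 2 mm. A picture is of the moment at which its call begins: read the wrist's pose just before it. get_calibration takes no time and is no camera call; for the wrist camera it gives the pose at the moment of the call.
- r.hand_in(): hands the job in, once; it reports no verdict.
Trained networks look in the newest picture that a camera, given by its name, has taken for a name from the list of things; names that differ only in an ending like _2 or _b are one class to them, and where a whole thing is asked for, a point or a joint stands for the part that bears it (a point fixed in the world has none). Each returns a list of dicts, best first, with "p" (0 to 1); they miss things now and then, are a little off and sometimes report something else, mostly with a low value. They report only what shows in the picture. A call takes as long as a camera call. They do not tell look-alikes from the thing itself.
- nets.outline_of(label, camera): "region" (480x640 bool, what is visible of it) and "extent" ([left, top, right, bottom] in pixels, round what is visible of it).
The state is a dict: "time": time; "joint_positions": joint angles; "dq": joint speeds; "joint_efforts": joint torques, N m; "ee_pos": TCP position; "orientation": TCP orientation; "wrist_force": force on the tool from outside, world axes, zero at the start; "wrist_torque": the same for the moment, N m; "gripper_width": finger opening in m.
Only numpy, scipy, OpenCV 4.12 (cv2) and the standard library are available. Lean on these libraries where they do the work, as an engineer would, in place of code of your own. Each camera call takes 0.05 s, during which the arm holds its last target.

## Working session

There is one attempt and no reset: what is moved stays moved. The work goes in short steps, Python scripts to look and compute and a tool call to move; the robot and the scene stay as the last step left them, time stands still between calls to the robot, and variables do not carry over. Pictures are saved under pics/ and viewed, and the job is handed in when it is done.

Besides the shell and the picture viewer there is one more tool, called after ">>>" as a command line: name --argument value ..., lists and objects as JSON in quotes. play_rows: Moves the arm, as the interface text tells. Its arguments: {"type":"object","properties":{"deltas":{"type":"array"},"force":{"type":"number"}},"required":["deltas"]}

```bash
ls; mkdir -p pics
cat > h.py <<'E'
from bench import r, viewer, nets
import numpy as np, cv2
def snap(c,n):
    im=viewer.camera(c); cv2.imwrite(f'pics/{n}.png',im[:,:,::-1]); return im
def ray(cal,u,v,z):
    K,R,t=[np.array(cal[k]) for k in 'KRt']
    d=R.T@np.linalg.inv(K)@np.array([u,v,1.]); o=-R.T@t
    return o+d*(z-o[2])/d[2]
def proj(cal,X):
    K,R,t=[np.array(cal[k]) for k in 'KRt']
    p=K@(R@np.array(X)+t); return p[:2]/p[2]
E
python3 - <<'E'
from h import *
for c in ['top','side']:
    snap(c,c+'0')
    cal=viewer.get_calibration(c); R=np.array(cal['R']); print(c,-R.T@np.array(cal['t']),R[2])
    for l in ['jar','lid','lid_pointer']:
        for d in nets.outline_of(l,c): print(l,d['p'],d['extent'],d['region'].sum())
print(r.read_state())
E
```

```text
pics
top [ 0.17387341 -0.22714353  2.07760751] [ 0.15809386  0.00358078 -0.9874176 ]
jar 0.69 [337.6, 214.5, 369.5, 247.4] 467
lid 0.97 [413.0, 219.2, 438.9, 247.4] 432
lid 0.94 [346.4, 211.3, 369.0, 234.6] 478
lid 0.68 [381.0, 207.4, 408.2, 228.7] 401
lid 0.67 [386.8, 246.2, 412.2, 267.9] 413
lid 0.63 [444.4, 240.5, 467.2, 263.1] 418
lid_pointer 0.95 [388.0, 207.2, 405.8, 231.8] 440
lid_pointer 0.85 [387.9, 248.0, 412.2, 268.5] 383
lid_pointer 0.83 [445.3, 240.2, 467.5, 262.6] 445
lid_pointer 0.72 [413.2, 221.5, 434.3, 242.8] 403
lid_pointer 0.65 [346.6, 211.6, 369.1, 237.5] 459
side [ 0.36903319 -1.43684745  1.05691671] [ 0.08485976  0.78191117 -0.61758703]
jar 0.56 [318.0, 257.3, 356.7, 304.3] 1369
lid 0.94 [327.4, 235.8, 357.1, 264.3] 602
lid 0.92 [294.7, 312.5, 325.2, 344.6] 730
lid 0.8 [326.0, 341.9, 362.9, 375.8] 820
lid 0.71 [342.2, 308.2, 376.7, 338.1] 709
lid 0.64 [301.7, 373.5, 336.1, 410.7] 976
lid_pointer 0.96 [289.7, 316.7, 321.7, 346.6] 723
lid_pointer 0.85 [300.8, 372.8, 333.4, 413.5] 966
lid_pointer 0.76 [327.5, 339.0, 356.5, 368.2] 793
lid_pointer 0.73 [326.2, 235.4, 353.1, 267.4] 654
lid_pointer 0.57 [344.1, 306.2, 375.2, 337.3] 734
lid_pointer 0.35 [303.7, 155.1, 323.4, 203.3] 685
{'time': 0.4, 'joint_positions': array([-1.35528329e+00,  5.23098532e-02,  1.40086890e+00, -1.41248495e-05,
        1.68859492e+00, -7.02564099e-02]), 'dq': array([ 0.00188021, -0.00207951,  0.00080549,  0.00025464, -0.00123115,
        0.00036851]), 'joint_efforts': array([-1.39786462e-03, -3.81076276e+01, -3.59879637e+01, -8.46394323e-05,
        1.32986544e-03, -1.21183277e-05]), 'ee_pos': array([ 0.14802958, -0.50366878,  0.24818047]), 'orientation': array([-3.10940040e+00, -4.47331604e-01,  4.26071391e-05]), 'wrist_force': array([-0.36930007,  0.2330786 , -0.13370766]), 'wrist_torque': array([-0.00104315, -0.02024752,  0.0255342 ]), 'gripper_width': 0.08537839375259387}
```

Run:
```python
import cv2
a=cv2.imread('pics/top0.png'); b=cv2.imread('pics/side0.png')
cv2.imwrite('pics/top0c.png',cv2.resize(a[180:300,320:480],(800,600),interpolation=cv2.INTER_CUBIC))
cv2.imwrite('pics/side0c.png',cv2.resize(b[200:425,250:450],(533,600),interpolation=cv2.INTER_CUBIC))
```

```text
(no output)
```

View pics/side0.png

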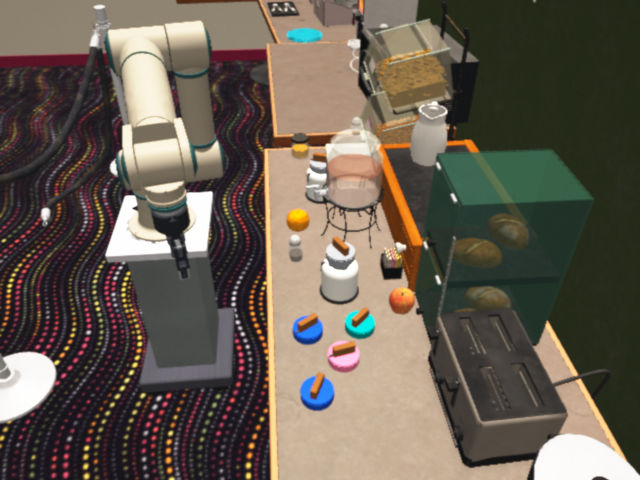

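View pics/top0.png

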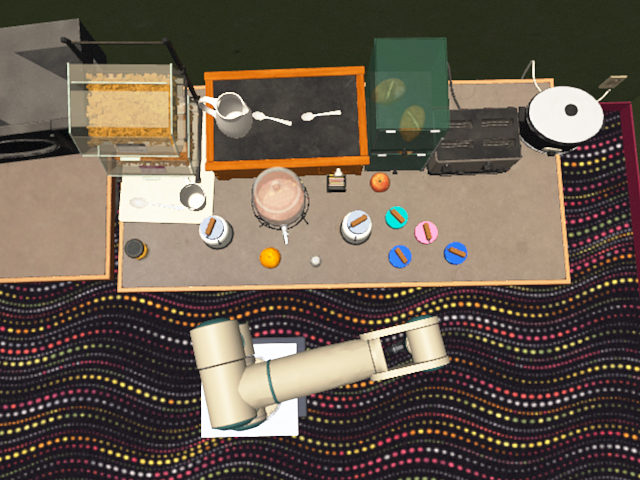

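View pics/top0c.png

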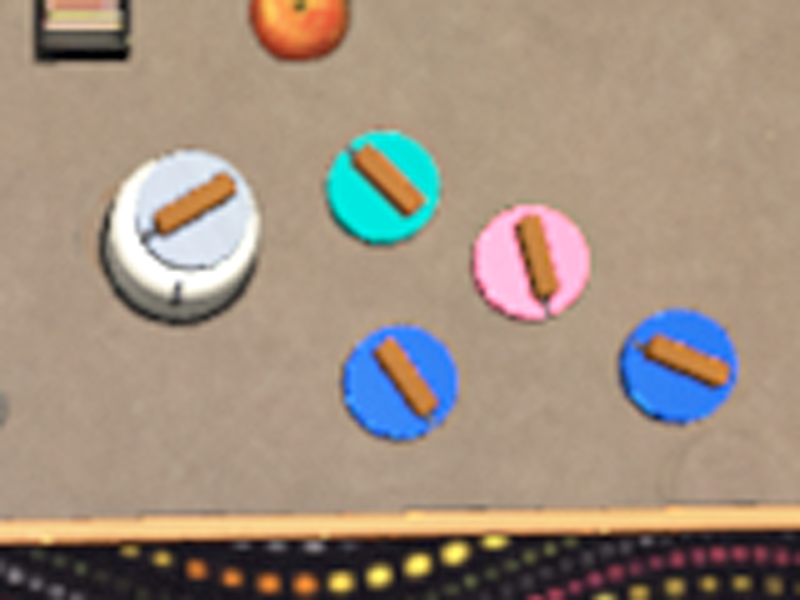

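View pics/side0c.png

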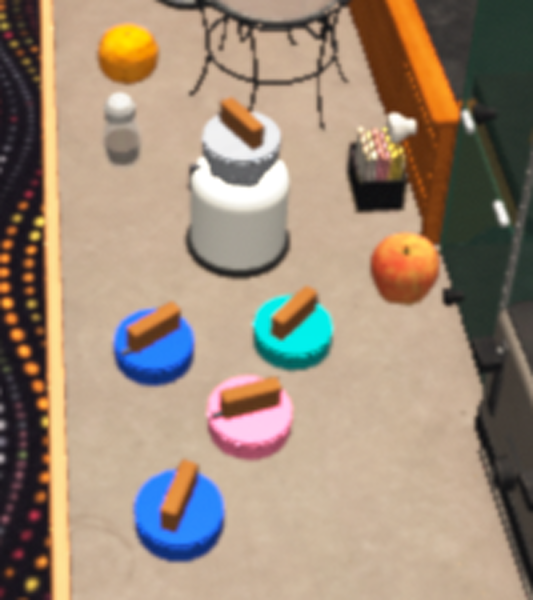

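The side view shows jars at about (340,270) and (318,180, behind the glass jar). I'll find which lid stands proud by triangulating both.

Run:
```python
import cv2
from h import *
for n,c,box in [('a','top',(195,205,45,50)),('b','top',(335,205,45,50)),('c','side',(300,145,60,60)),('d','side',(310,230,60,80))]:
    x,y,w,h=box; im=cv2.imread(f'pics/{c}0.png')[y:y+h,x:x+w]
    cv2.imwrite(f'pics/z_{n}.png',cv2.resize(im,(390,290*1),interpolation=cv2.INTER_CUBIC) if 0 else cv2.resize(im,None,fx=6,fy=6,interpolation=cv2.INTER_CUBIC))
ims=[cv2.imread(f'pics/z_{n}.png') for n in 'abcd']
rows=[np.hstack([cv2.copyMakeBorder(i,0,480-i.shape[0],0,390-i.shape[1],cv2.BORDER_CONSTANT) for i in p]) for p in (ims[:2],ims[2:])]
cv2.imwrite('pics/z1.png',rows[0][:310]);cv2.imwrite('pics/z2.png',rows[1])
```

```text
(no output)
```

View pics/z1.png

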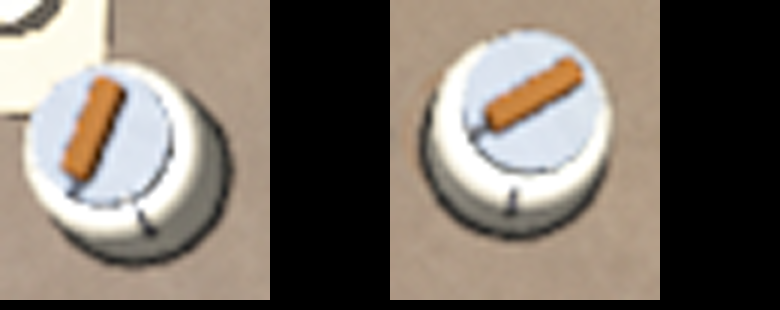

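View pics/z2.png

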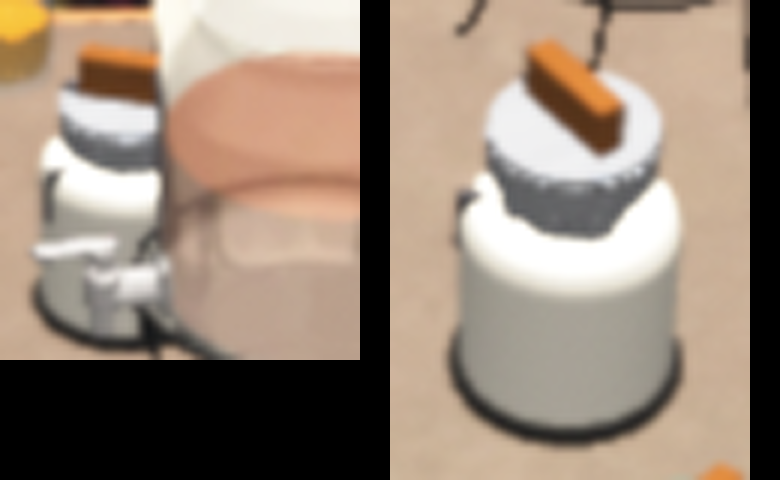

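Run:
```python
from h import *
from scipy.optimize import least_squares
th=np.linspace(0,2*np.pi,180)
def ext(cal,c,rad,z):
    P=np.array([proj(cal,[c[0]+rad*np.cos(a),c[1]+rad*np.sin(a),z]) for a in th])
    return P[:,0].min(),P[:,0].max(),P[:,1].min(),P[:,1].max()
cs=viewer.get_calibration('side');ct=viewer.get_calibration('top')
# jar B foot
def f(p):
    e=ext(cs,p,.055,.0); t=ext(ct,p,.055,.0)
    return [e[0]-320,e[1]-358.7,e[3]-303.3, t[0]-(335+27/6),t[1]-(335+222/6),t[3]-(205+240/6)]
s=least_squares(f,[.5,-.35]);p=s.x;print('B',p,s.fun)
for z in (.13,.142):
    e=ext(cs,p,.038,z+.005);g=ext(cs,p,.038,z-.02);print(z,'side disc',e,'skirt bottom',g[3],'top disc',ext(ct,p,.038,z+.005))
print('meas side',325.8,355.3,242,269.5,'top',335+72/6,335+216/6,205+28/6,205+175/6)
def g(p):
    t=ext(ct,p,.055,.0); return [t[1]-(195+232/6),t[3]-(205+267/6)]
s=least_squares(g,[.5,.1]);p=s.x;print('A',p,s.fun)
for z in (.13,.142):
    e=ext(cs,p,.038,z+.005);q=ext(cs,p,.038,z-.02);print(z,'side disc',e,'skirt bottom',q[3],'top disc',ext(ct,p,.038,z+.005))
print('meas side left',300+60/6,'bot',145+168/6,'top',195+28/6,195+172/6,205+60/6,205+207/6)
```

```text
B [ 0.53196623 -0.37146153] [-0.12168248  0.55802593  2.17291094 -0.7094855  -1.37244329  0.42494087]
0.13 side disc (np.float64(326.55887015520216), np.float64(355.363213753365), np.float64(245.28524370772973), np.float64(264.04839297541105)) skirt bottom 271.21645619340734 top disc (np.float64(345.6125712262426), np.float64(369.0949757103731), np.float64(211.03286169724328), np.float64(234.1120591200497))
0.142 side disc (np.float64(326.615149417281), np.float64(355.5711776568784), np.float64(241.83618834468922), np.float64(260.55070660124085)) skirt bottom 267.795596690643 top disc (np.float64(345.79429638198434), np.float64(369.4185803938002), np.float64(210.28335129269757), np.float64(233.49772970109237))
meas side 325.8 355.3 242 269.5 top 347.0 371.0 209.66666666666666 234.16666666666666
A [0.52935333 0.10229488] [ 0.00000000e+00 -5.68434189e-14]
0.13 side disc (np.float64(310.7243658744571), np.float64(333.55544427311634), np.float64(156.41963995665807), np.float64(168.20500680308467)) skirt bottom 174.71058685319528 top disc (np.float64(199.4686291160738), np.float64(222.9009715483597), np.float64(215.37412105829296), np.float64(238.4647380435905))
0.142 side disc (np.float64(310.70297710299144), np.float64(333.6291685496027), np.float64(153.3123920066335), np.float64(165.04153415318197)) skirt bottom 171.6021161251732 top disc (np.float64(198.76845413060028), np.float64(222.34210479710993), np.float64(214.651214537572), np.float64(237.8771561284843))
meas side left 310.0 bot 173.0 top 199.66666666666666 223.66666666666666 215.0 239.5
```

```bash
cat >> h.py <<'E'
from scipy.spatial.transform import Rotation as Ro
def tool():
    s=r.read_state(); return s,Ro.from_rotvec(s['orientation']).as_matrix(),np.array(s['ee_pos'])
def plan(target,yaw=None):
    # yaw: desired direction of tool x in world (rad); tool down
    s,R,p=tool()
    print('t',s['time'],'pos',p.round(4),'yaw x',np.degrees(np.arctan2(R[1,0],R[0,0])).round(2),'toolz',R[:,2].round(3),'j6',s['joint_positions'][5].round(3),'F',np.round(s['wrist_force'],1),'w',s['gripper_width'])
    print('shift tool',(R.T@(np.array(target)-p)).round(4))
    if yaw is not None:
        D=np.array([[np.cos(yaw),np.sin(yaw),0],[np.sin(yaw),-np.cos(yaw),0],[0,0,-1]])
        print('turn',Ro.from_matrix(R.T@D).as_rotvec().round(4))
E
python3 - <<'E'
from h import *
plan([.44,-.37,.34])
s,R,p=tool(); c=viewer.get_calibration('wrist')
cR=np.array(c['R']); o=-cR.T@np.array(c['t']); print(R, 'cam in tool',R.T@(o-p),'fwd in tool',R.T@cR[2]); print(c['K'])
E
```

```text
t 0.4 pos [ 0.148  -0.5037  0.2482] yaw x 16.37 toolz [-0.  0. -1.] j6 -0.07 F [-0.4  0.2 -0.1] w 0.08537839375259387
shift tool [ 0.3178 -0.046  -0.0918]
[[ 9.59445500e-01  2.81894182e-01 -5.24143647e-05]
 [ 2.81894187e-01 -9.59445484e-01  1.73837414e-04]
 [-1.28496993e-06 -1.81562829e-04 -9.99999984e-01]] cam in tool [ 0.08289088 -0.0006872  -0.12618214] fwd in tool [-3.18548660e-01 -4.49789303e-04  9.47906403e-01]
[[347.13534681   0.         320.54455512]
 [  0.         347.13534681 238.2332177 ]
 [  0.           0.           1.        ]]
```

>>> play_rows --deltas '[[[0,0,0],[0.03,-0.002,-0.02],1],[[0,0,0],[0.045,-0.002,-0.01],1],[[0,0,0],[0.045,-0.002,-0.006],1],[[0,0,0],[0.045,-0.002,-0.006],1],[[0,0,0],[0.045,-0.002,-0.005],1],[[0,0,0],[0.045,-0.002,-0.005],1],[[0,0,0],[0.045,-0.002,-0.005],1],[[0,0,0],[0.045,-0.002,-0.005],1],[[0,0,0],[0.03,-0.002,0],1],[[0,0,0],[0.0,0,0],1]]'

```text
time: 1.4
ee_pos: [0.5159, -0.376, 0.311]
orientation: [-3.109, -0.44, -0.0]
wrist_force: [-0.6, -0.4, -0.6]
gripper_width: 0.0857
```

Run:
```python
from h import *
plan([.532,-.371,.31],np.radians(115)); snap('wrist','w1')
for l in ['lid','jar','lid_pointer']:
    for d in nets.outline_of(l,'wrist')[:2]: print(l,d['p'],d['extent'])
```

```text
t 1.4 pos [ 0.5159 -0.376   0.311 ] yaw x 16.11 toolz [ 0.     0.001 -1.   ] j6 0.602 F [-0.6 -0.4 -0.6] w 0.08571620540046496
shift tool [ 0.0168 -0.0003  0.001 ]
turn [-6.0000e-04 -1.4000e-03 -1.7259e+00]
lid 0.96 [462.3, 211.4, 527.6, 275.3]
lid 0.9 [504.4, 287.0, 571.1, 339.9]
jar 0.7 [270.4, 130.9, 367.8, 209.7]
lid_pointer 0.93 [277.2, 155.3, 365.4, 243.7]
lid_pointer 0.78 [460.4, 212.8, 525.4, 276.2]
```

View pics/w1.png

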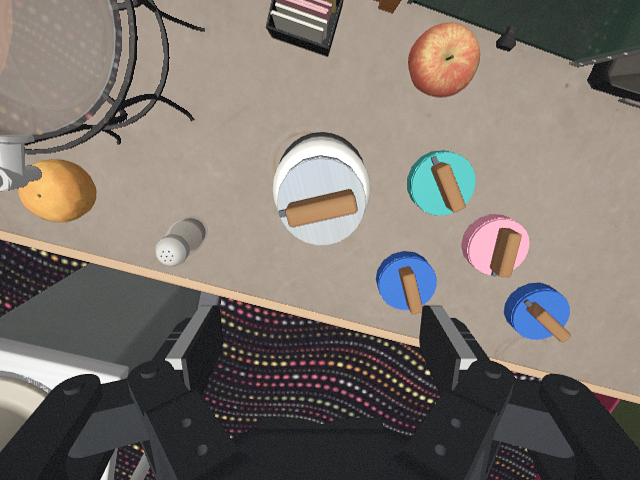

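Run:
```python
from h import *
from scipy.optimize import least_squares
im=cv2.imread('pics/w1.png'); cal=viewer.get_calibration('wrist')
cv2.imwrite('pics/w1c.png',cv2.resize(im[120:260,250:390],(600,600),interpolation=cv2.INTER_CUBIC))
ct=viewer.get_calibration('top')
t0=cv2.imread('pics/top0.png'); cv2.imwrite('pics/t0c.png',cv2.resize(t0[205:250,335:380],(600,600),interpolation=cv2.INTER_CUBIC))
```

```text
(no output)
```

View pics/w1c.png

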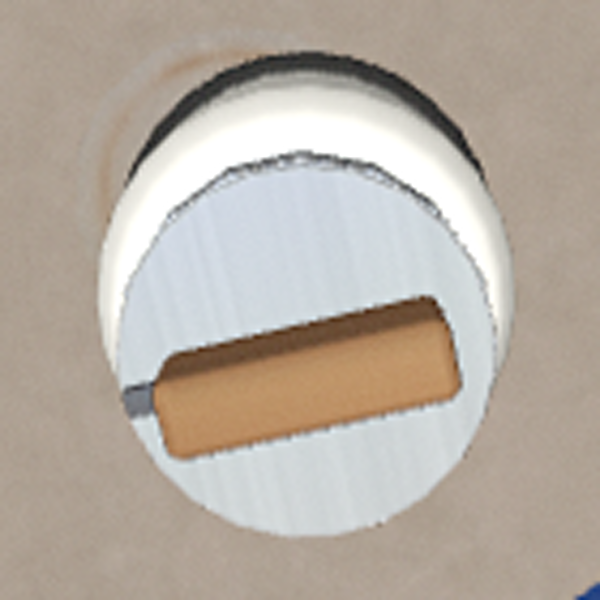

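View pics/t0c.png

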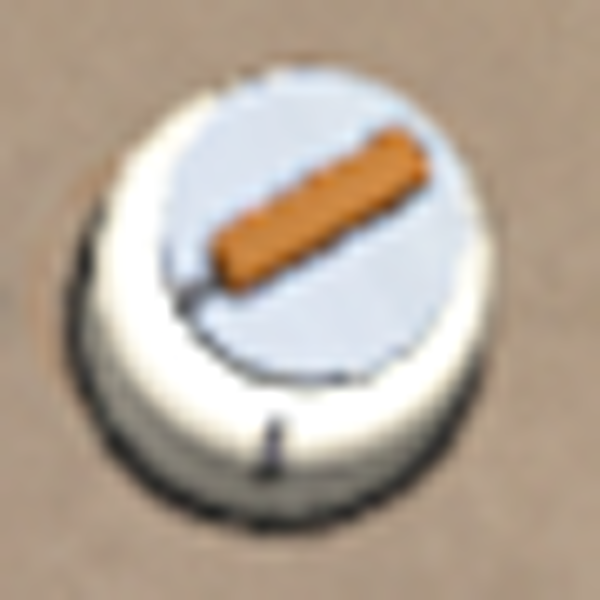

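Disc edges clear at (278..366, 155..245) px; skirt overhangs with a gap, pointer at (280,213). Rotating to align with the bar and see the rib.

>>> play_rows --deltas '[[[0,0,-0.145],[0.008,0,0],1],[[0,0,-0.145],[0.008,0,0],1],[[0,0,-0.145],[0,0,0],1],[[0,0,-0.145],[0,0,0],1],[[0,0,-0.145],[0,0,0],1],[[0,0,-0.145],[0,0,0],1],[[0,0,-0.145],[0,0,0],1],[[0,0,-0.145],[0,0,0],1],[[0,0,-0.145],[0,0,0],1],[[0,0,-0.145],[0,0,0],1]]'

```text
time: 2.6
ee_pos: [0.5138, -0.3833, 0.317]
orientation: [1.997, 2.419, -0.003]
wrist_force: [-0.6, 0.3, 0.3]
gripper_width: 0.0852
```

>>> play_rows --deltas '[[[0,0,-0.145],[0,0,0],1],[[0,0,-0.145],[0,0,0],1],[[0,0,0],[0,0,0],1]]'

```text
time: 2.9
ee_pos: [0.5096, -0.3864, 0.3186]
orientation: [1.617, 2.687, -0.006]
wrist_force: [-0.1, 0.4, -0.1]
gripper_width: 0.0852
```

Run:
```python
from h import *
plan([.532,-.371,.31],np.radians(125)); cal=viewer.get_calibration('wrist'); im=snap('wrist','w2')
np.save('w2cal.npy',cal,allow_pickle=True)
cv2.imwrite('pics/w2c.png',cv2.resize(im[100:280,220:400,::-1],(600,600),interpolation=cv2.INTER_CUBIC))
for l in ['lid','jar','lid_pointer']:
    for d in nets.outline_of(l,'wrist')[:2]: print(l,d['p'],d['extent'])
```

```text
t 2.9 pos [ 0.5096 -0.3864  0.3186] yaw x 117.93 toolz [ 0.003 -0.006 -1.   ] j6 -1.194 F [-0.1  0.4 -0.1] w 0.08522188260214161
shift tool [0.0031 0.027  0.0085]
turn [-0.0005  0.007  -0.1234]
lid 0.88 [226.1, 299.0, 274.5, 354.8]
lid 0.73 [287.9, 258.0, 342.0, 316.5]
jar 0.98 [296.2, 139.6, 393.3, 224.0]
lid_pointer 0.72 [287.6, 259.0, 343.8, 317.9]
lid_pointer 0.65 [308.8, 166.7, 393.6, 256.0]
```

View pics/w2.png

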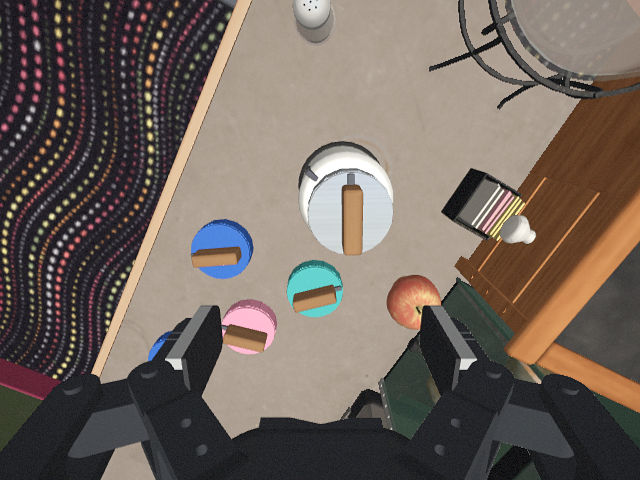

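View pics/w2c.png

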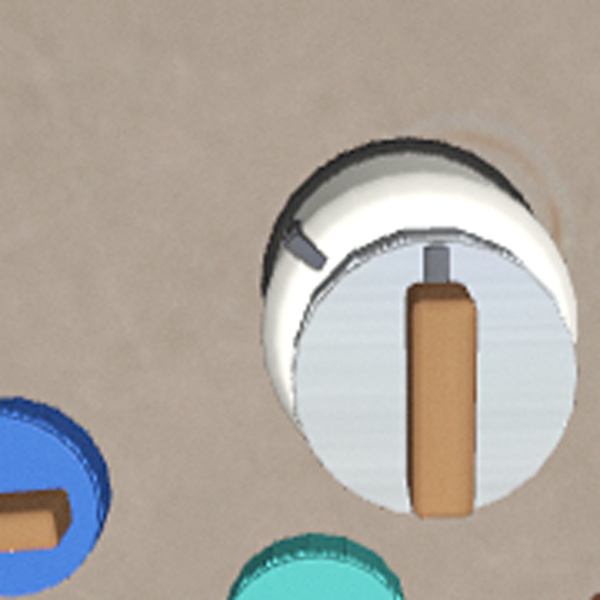

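Run:
```python
from h import *
from scipy.optimize import least_squares
cal=np.load('w2cal.npy',allow_pickle=True).item()
th=np.linspace(0,2*np.pi,360)
def P(c,rad,z): return np.array([proj(cal,[c[0]+rad*np.cos(a),c[1]+rad*np.sin(a),z]) for a in th])
def f(p):
    q=P(p,.038,p[2]); return [q[:,0].min()-309.1,q[:,0].max()-393.1,q[:,1].max()-255.1,q[:,1].min()-171.8]
s=least_squares(f,[.53,-.37,.147],x_scale=[.01,.01,.01]);print('lid c, disc-top z',s.x,s.fun)
px=lambda u,v:(220+u/3.3333,100+v/3.3333)
for z in(.142,.130):
    # refit xy with z fixed
    s2=least_squares(lambda p:f([p[0],p[1],z+.005]),[.53,-.37]);c=s2.x;print(z,c,s2.fun)
    tip=ray(cal,*px(436,246),z+.010); d=tip[:2]-c; print(' tip',np.linalg.norm(d),np.degrees(np.arctan2(d[1],d[0])))
    a=ray(cal,*px(443,300),z+.033);b=ray(cal,*px(443,515),z+.033);d=(a-b)[:2];print(' bar',np.linalg.norm(d),np.degrees(np.arctan2(d[1],d[0])),((a+b)/2)[:2])
    for uv,zz in [((303,247),.1),((318,262),.1),((290,235),.09),((305,247),.095)]:
        w=ray(cal,*px(*uv),zz); d=w[:2]-c; print(' rib',zz,np.linalg.norm(d),np.degrees(np.arctan2(d[1],d[0])))
```

```text
lid c, disc-top z [ 0.5336533  -0.37132655  0.14350773] [-0.50049801  0.49915285 -0.53778722  0.49670467]
0.142 [ 0.53297338 -0.37071817] [-0.99742605  0.99469372 -0.00202042  0.07815319]
 tip 0.03715553326065844 120.50014450276427
 bar 0.0542587393490959 119.64038919649421 [ 0.53184082 -0.37039879]
 rib 0.1 0.046688735497485805 169.33346848170322
 rib 0.1 0.04048243846432768 170.33830179950377
 rib 0.09 0.05129717795122145 170.3923591626966
 rib 0.095 0.04586385363596239 169.7024249312056
0.13 [ 0.53531283 -0.37281445] [ 0.6636156  -0.66183506 -1.78817069  1.48301408]
 tip 0.038324223048350044 120.49232950271357
 bar 0.05667782614007594 119.64038919649416 [ 0.5345315  -0.37299139]
 rib 0.1 0.04940256621610555 167.44612647920266
 rib 0.1 0.04317298576591799 168.11625796414756
 rib 0.09 0.053979720015287176 168.612666447871
 rib 0.095 0.04856819395648517 167.76226338992115
```

>>> play_rows --deltas '[[[0,0.003,-0.02],[0.001,0.014,0.025],1],[[0,0.003,-0.02],[0.001,0.014,0.025],1],[[0,0,0],[0,0,0.025],1],[[0,0,0],[0,0,0],1]]'

```text
time: 3.5
ee_pos: [0.5346, -0.3713, 0.2423]
orientation: [1.58, 2.712, -0.001]
wrist_force: [-0.5, 0.2, -0.1]
gripper_width: 0.086
```

Run:
```python
from h import *
plan([.532,-.371,.24],np.radians(120)); cal=viewer.get_calibration('wrist'); im=snap('wrist','w3')
np.save('w3cal.npy',cal,allow_pickle=True)
```

```text
t 3.5 pos [ 0.5346 -0.3713  0.2423] yaw x 119.53 toolz [ 0.002 -0.002 -1.   ] j6 -1.179 F [-0.5  0.2 -0.1] w 0.0860051921052831
shift tool [ 0.0015 -0.0021  0.0023]
turn [ 0.0008  0.0031 -0.0083]
```

View pics/w3.png

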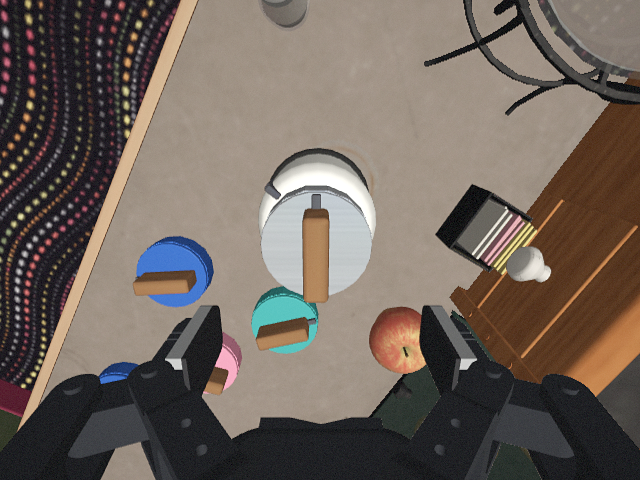

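Run:
```python
from h import *
from scipy.optimize import least_squares
cal=np.load('w3cal.npy',allow_pickle=True).item()
im=cv2.imread('pics/w3.png')
th=np.linspace(0,2*np.pi,120,endpoint=False)
o=cv2.resize(im[130:330,220:420],(600,600),interpolation=cv2.INTER_CUBIC)
for z,col in((.142,(0,0,255)),(.130,(255,0,0))):
    # place centre so bottom edge of disc matches 295.5 and col 316.5
    c=ray(cal,316.5,240,z+.005)[:2]
    def f(p):
        q=np.array([proj(cal,[p[0]+.038*np.cos(a),p[1]+.038*np.sin(a),z+.005]) for a in th]); return [q[:,1].max()-296,(q[:,0].max()+q[:,0].min())/2-316.5]
    c=least_squares(f,c).x; q=np.array([proj(cal,[c[0]+.038*np.cos(a),c[1]+.038*np.sin(a),z+.005]) for a in th])
    print(z,c,np.r_[q.min(0),q.max(0)])
    for R_,zz in((.038,z+.005),(.055,0.)):
        q=np.array([proj(cal,[c[0]+R_*np.cos(a),c[1]+R_*np.sin(a),zz]) for a in th])
        for u,v in q: cv2.circle(o,(int((u-220)*3),int((v-130)*3)),1,col,-1)
cv2.imwrite('pics/w3o.png',o)
```

```text
0.142 [ 0.53208736 -0.3700641 ] [260.38043326 190.35915253 372.61956674 296.        ]
0.13 [ 0.53512591 -0.37573126] [263.41741417 196.35547967 369.58258583 296.        ]
```

View pics/w3o.png

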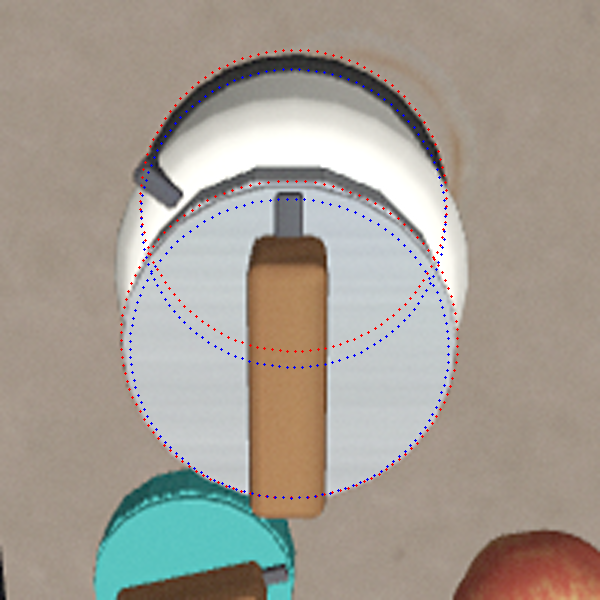

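Red (142 mm) matches disc and foot edges: this is the loose jar. Refining angles.

Run:
```python
from h import *
cal=np.load('w3cal.npy',allow_pickle=True).item()
px=lambda u,v:(220+u/3,130+v/3)
c=np.array([.532,-.370])
def an(uv,z):
    w=ray(cal,*px(*uv),z)[:2]; d=w-c; return w.round(4),np.linalg.norm(d).round(4),np.degrees(np.arctan2(d[1],d[0])).round(1)
for uv,z in [((158,182),.1),((172,196),.1),((145,168),.1),((145,168),.09),((172,198),.105)]: print('rib',uv,z,an(uv,z))
print('tip',an((289,194),.152))
a,b=an((288,262),.175)[0],an((287,512),.175)[0]; d=a-b; print('bar',np.linalg.norm(d),np.degrees(np.arctan2(d[1],d[0])),(a+b)/2)
plan([.532,-.370,.169],np.radians(120))
```

```text
rib (158, 182) 0.1 (array([ 0.4879, -0.3621]), np.float64(0.0448), np.float64(169.8))
rib (172, 196) 0.1 (array([ 0.4927, -0.3636]), np.float64(0.0398), np.float64(170.7))
rib (145, 168) 0.1 (array([ 0.4833, -0.3605]), np.float64(0.0496), np.float64(168.9))
rib (145, 168) 0.09 (array([ 0.4829, -0.3628]), np.float64(0.0497), np.float64(171.6))
rib (172, 198) 0.105 (array([ 0.493 , -0.3628]), np.float64(0.0397), np.float64(169.6))
tip (array([ 0.5143, -0.3385]), np.float64(0.0361), np.float64(119.3))
bar 0.05398407172490791 119.03398669100226 [ 0.5316 -0.3695]
t 3.55 pos [ 0.5351 -0.3716  0.245 ] yaw x 119.54 toolz [ 0.005 -0.004 -1.   ] j6 -1.179 F [-0.1 -0.1 -0. ] w 0.08571555273512757
shift tool [ 0.0034 -0.0021  0.076 ]
turn [ 0.0023  0.0064 -0.0079]
```

>>> play_rows --deltas '[[[0,0,0],[0.002,-0.001,0.025],1],[[0,0,0],[0,0,0.025],1],[[0,0,0],[0,0,0.018],0.3],[[0,0,0],[0,0,0],-0.2],[[0,0,0],[0,0,0],-0.2]]' --force 20

```text
time: 4.05
ee_pos: [0.5356, -0.3736, 0.187]
orientation: [1.579, 2.69, -0.005]
wrist_force: [-0.1, 0.3, -0.2]
gripper_width: 0.0441
```

Run:
```python
from h import *
plan([.532,-.370,.170],np.radians(119.3)); snap('wrist','w4');plan([.532,-.370,.170],np.radians(119.3));
```

```text
t 4.05 pos [ 0.5356 -0.3736  0.187 ] yaw x 119.17 toolz [ 0.017 -0.014 -1.   ] j6 -1.175 F [-0.1  0.3 -0.2] w 0.04408578100407352
shift tool [ 0.0052 -0.0015  0.0169]
turn [ 0.0081  0.0207 -0.0023]
t 4.1 pos [ 0.5356 -0.3736  0.1871] yaw x 119.17 toolz [ 0.017 -0.014 -1.   ] j6 -1.175 F [-0.8  0.3  0.1] w 0.036076883418330125
shift tool [ 0.0053 -0.0015  0.017 ]
turn [ 0.0083  0.0209 -0.0022]
```

View pics/w4.png

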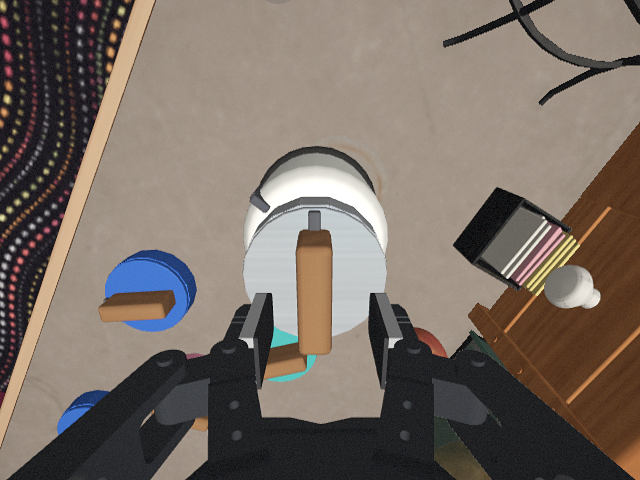

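>>> play_rows --deltas '[[[0.006,0.018,0],[0.005,-0.001,0.01],0],[[0.003,0.01,0],[0.002,-0.001,0.007],0]]'

```text
time: 4.3
ee_pos: [0.5314, -0.3693, 0.1734]
orientation: [-1.59, -2.707, -0.004]
wrist_force: [-0.8, -0.3, 0.2]
gripper_width: 0.0431
```

Run:
```python
from h import *
plan([.532,-.370,.170],np.radians(119.3))
```

```text
t 4.3 pos [ 0.5314 -0.3693  0.1734] yaw x 119.14 toolz [-0.     0.003 -1.   ] j6 -1.174 F [-0.8 -0.3  0.2] w 0.043069364942794085
shift tool [-0.0009  0.0002  0.0034]
turn [ 0.0012 -0.003  -0.0027]
```

>>> play_rows --deltas '[[[0,0,0],[0,0,0.003],-0.3],[[0,0,0],[0,0,0],-1],[[0,0,0],[0,0,0],-1],[[0,0,0],[0,0,0],-1]]' --force 20

```text
time: 4.7
ee_pos: [0.5311, -0.3691, 0.1695]
orientation: [-1.59, -2.706, -0.004]
wrist_force: [0.2, 0.5, -1.0]
gripper_width: 0.0154
```

Run:
```python
from h import *
plan([.532,-.370,.170],np.radians(119.3))
```

```text
t 4.7 pos [ 0.5311 -0.3691  0.1695] yaw x 119.13 toolz [-0.002  0.004 -1.   ] j6 -1.174 F [ 0.2  0.5 -1. ] w 0.015398565854019795
shift tool [-0.0012  0.0003 -0.0005]
turn [ 0.0005 -0.0045 -0.0029]
```

>>> play_rows --deltas '[[[0,0,-0.08],[0,0,0],-1],[[0,0,-0.08],[0,0,0],-1],[[0,0,-0.08],[0,0,0],-1]]'

```text
time: 5.0
ee_pos: [0.531, -0.3691, 0.1695]
orientation: [-1.244, -2.881, -0.005]
wrist_force: [-0.4, 0.3, -0.2]
gripper_width: 0.0154
```

Run:
```python
from h import *
plan([.5315,-.3695,.170],np.radians(170))
```

```text
t 5.0 pos [ 0.531  -0.3691  0.1695] yaw x 133.31 toolz [-0.002  0.004 -1.   ] j6 -1.421 F [-0.4  0.3 -0.2] w 0.015363934761318714
shift tool [-0.0006  0.0001 -0.0005]
turn [ 0.0027 -0.004  -0.6404]
```

Holds its place well. Continue.

>>> play_rows --deltas '[[[0,0,-0.08],[0,0,0],-1],[[0,0,-0.08],[0,0,0],-1],[[0,0,-0.08],[0,0,0],-1],[[0,0,-0.08],[0,0,0],-1],[[0,0,-0.08],[0,0,0],-1],[[0,0,-0.08],[0,0,0],-1],[[0,0,-0.08],[0,0,0],-1],[[0,0,-0.08],[0,0,0],-1]]'

```text
time: 5.8
ee_pos: [0.5295, -0.37, 0.169]
orientation: [-0.234, -3.126, -0.005]
wrist_force: [-0.7, -1.0, -1.4]
gripper_width: 0.0156
```

Run:
```python
from h import *
plan([.5315,-.3695,.170],np.radians(170)); cal=viewer.get_calibration('wrist');im=snap('wrist','w5');np.save('w5cal.npy',cal,allow_pickle=True)
```

```text
t 5.8 pos [ 0.5295 -0.37    0.169 ] yaw x 171.45 toolz [-0.006  0.004 -1.   ] j6 -2.088 F [-0.7 -1.  -1.4] w 0.01558691220028016
shift tool [-0.0019  0.0008 -0.001 ]
turn [ 0.0025 -0.0066  0.0253]
```

View pics/w5.png

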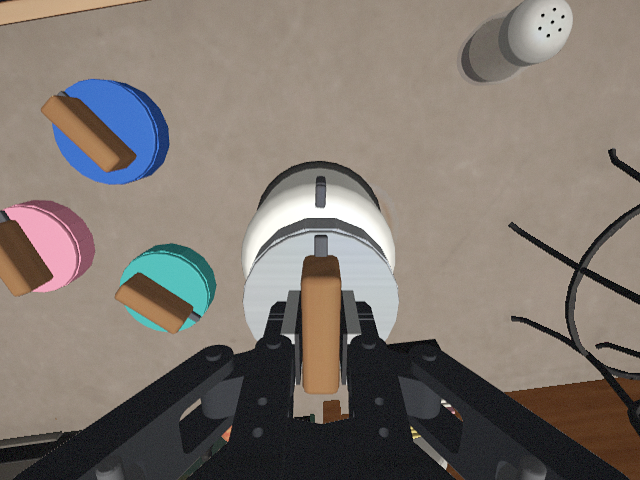

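Pointer (321,245) and rib (321,192) are in line. Release so the lid drops.

>>> play_rows --deltas '[[[0,0,0],[0,0,0],-0.2],[[0,0,0],[0,0,0],-0.2],[[0,0,0],[0,0,0],-0.2],[[0,0,0],[0,0,0],-0.2]]'

```text
time: 6.25
ee_pos: [0.5298, -0.37, 0.1696]
orientation: [-0.236, -3.127, -0.004]
wrist_force: [-0.2, 0.0, 0.7]
gripper_width: 0.0344
```

Run:
```python
from h import *
plan([.5315,-.3695,.158],np.radians(170)); im=snap('wrist','w6')
```

```text
t 6.25 pos [ 0.5298 -0.37    0.1696] yaw x 171.38 toolz [-0.005  0.003 -1.   ] j6 -2.087 F [-0.2  0.   0.7] w 0.03441538211986989
shift tool [-0.0017  0.0007  0.0116]
turn [ 0.0022 -0.0054  0.024 ]
```

View pics/w6.png

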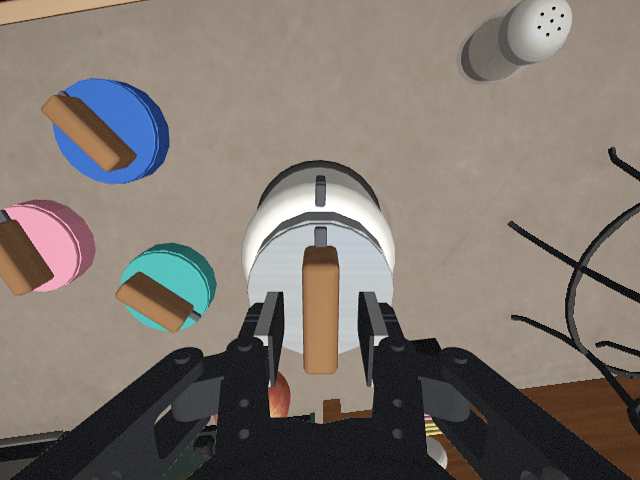

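The lid dropped (disc edges now 247–393 vs 243–398 px, top edge up from 229 to 220). Lower and regrip.

>>> play_rows --deltas '[[[0,-0.004,0],[-0.001,0.0005,0.006],-0.2],[[0,0,0],[-0.0005,0,0.006],-0.2],[[0,0,0],[0,0,0],-1],[[0,0,0],[0,0,0],-1],[[0,0,0],[0,0,0],-1]]' --force 30

```text
time: 6.8
ee_pos: [0.5314, -0.3702, 0.1568]
orientation: [-0.238, -3.132, -0.002]
wrist_force: [0.8, 0.5, -0.3]
gripper_width: 0.0152
```

Run:
```python
from h import *
plan([.5315,-.3695,.158],np.radians(170)); print(r.read_state()['wrist_torque'])
```

```text
t 6.8 pos [ 0.5314 -0.3702  0.1568] yaw x 171.31 toolz [-0.     0.001 -1.   ] j6 -2.085 F [ 0.8  0.5 -0.3] w 0.015245349124715517
shift tool [ 0.      0.0007 -0.0012]
turn [ 0.0012 -0.0005  0.0229]
[0.0810124  0.02344216 0.00162835]
```

Turn clockwise, first ~37°.

>>> play_rows --deltas '[[[0,0,0.08],[0,0,0],-1],[[0,0,0.08],[0,0,0],-1],[[0,0,0.08],[0,0,0],-1],[[0,0,0.08],[0,0,0],-1],[[0,0,0.08],[0,0,0],-1],[[0,0,0.08],[0,0,0],-1],[[0,0,0.08],[0,0,0],-1],[[0,0,0.08],[0,0,0],-1]]'

```text
time: 7.6
ee_pos: [0.5314, -0.3695, 0.1568]
orientation: [-1.245, -2.882, -0.004]
wrist_force: [-0.2, -0.8, -0.5]
gripper_width: 0.0152
```

Run:
```python
from h import *
plan([.5315,-.3695,.157],np.radians(125)); print(r.read_state()['wrist_torque'])
```

```text
t 7.6 pos [ 0.5314 -0.3695  0.1568] yaw x 133.26 toolz [-0.001  0.003 -1.   ] j6 -1.421 F [-0.2 -0.8 -0.5] w 0.015215722655551761
shift tool [-0.0001  0.0001 -0.0002]
turn [ 0.0016 -0.0029  0.1442]
[-0.10175865 -0.03406849  0.01433689]
```

>>> play_rows --deltas '[[[0,0,0.06],[0,0,0],-1],[[0,0,0.05],[0,0,0],-1],[[0,0,0.04],[0,0,0],-1]]'

```text
time: 7.9
ee_pos: [0.5315, -0.3702, 0.1569]
orientation: [-1.467, -2.777, -0.001]
wrist_force: [-2.3, -3.4, 1.0]
gripper_width: 0.0152
```

Run:
```python
from h import *
plan([.5315,-.3695,.157],np.radians(125)); print(r.read_state()['wrist_torque'])
```

```text
t 7.9 pos [ 0.5315 -0.3702  0.1569] yaw x 124.31 toolz [-0.     0.001 -1.   ] j6 -1.265 F [-2.3 -3.4  1. ] w 0.015172896301177567
shift tool [ 0.0006  0.0004 -0.0001]
turn [ 0.0005 -0.0011 -0.012 ]
[-0.6729239   0.33174218  1.07126928]
```

Stop torque has appeared (1.07 N m). One more firm push to make sure.

>>> play_rows --deltas '[[[0,0,0.05],[0,0,0],-1],[[0,0,0.05],[0,0,0],-1]]'

```text
time: 8.1
ee_pos: [0.5315, -0.371, 0.1572]
orientation: [1.603, 2.701, -0.002]
wrist_force: [-1.7, -0.6, 0.7]
gripper_width: 0.0155
```

Run:
```python
from h import *
plan([.5315,-.3695,.157],np.radians(125)); print(r.read_state()['wrist_torque']); snap('wrist','w7')
```

```text
t 8.1 pos [ 0.5315 -0.371   0.1572] yaw x 118.63 toolz [-0.    -0.001 -1.   ] j6 -1.166 F [-1.7 -0.6  0.7] w 0.015512821273889043
shift tool [0.0013 0.0007 0.0002]
turn [-0.0009  0.001  -0.1111]
[-0.36548695  0.10104661  2.29672262]
```

View pics/w7.png

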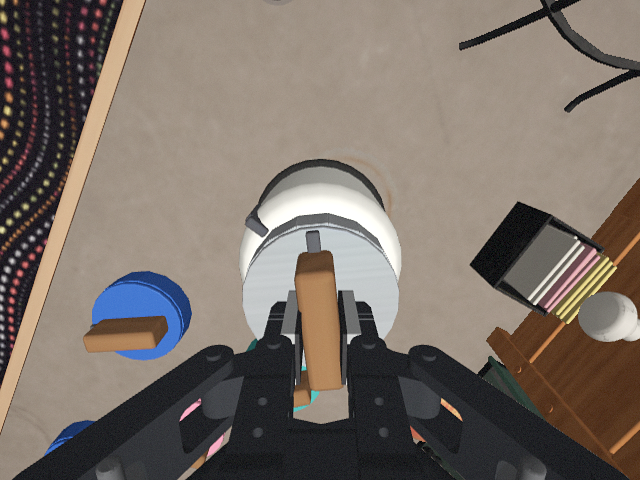

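The bar is now skewed about 5° in the pads: the lid is against its stop. Release directly and rise.

>>> play_rows --deltas '[[[0,0,0],[0,0,0],0.2],[[0,0,0],[0,0,0],0.2],[[0,0,0],[0,0,0],0.2],[[0,0,0],[0,0,-0.02],0.2],[[0,0,0],[0,0,-0.03],0.2],[[0,0,0],[0,0,-0.04],0.4],[[0,0,0],[0,0,0],0.4]]'

```text
time: 8.85
ee_pos: [0.5312, -0.3697, 0.2485]
orientation: [-1.602, -2.698, -0.003]
wrist_force: [0.4, 0.5, 1.5]
gripper_width: 0.0598
```

Run:
```python
from h import *
plan([.5315,-.3695,.24],np.radians(125));cal=viewer.get_calibration('wrist');im=snap('wrist','w8');np.save('w8cal.npy',cal,allow_pickle=True)
o=cv2.resize(im[130:330,220:420,::-1],(600,600),interpolation=cv2.INTER_CUBIC)
cv2.imwrite('pics/w8r.png',o)
th=np.linspace(0,2*np.pi,120)
o=o.copy()
for R_,zz,col in((.038,.135,(0,0,255)),(.038,.147,(255,0,0)),(.055,0,(0,0,255))):
    for a in th:
        u,v=proj(cal,[.532+R_*np.cos(a),-.370+R_*np.sin(a),zz]);cv2.circle(o,(int((u-220)*3),int((v-130)*3)),1,col,-1)
cv2.imwrite('pics/w8.png',o)
```

```text
t 8.85 pos [ 0.5312 -0.3697  0.2485] yaw x 118.6 toolz [-0.003  0.003 -1.   ] j6 -1.164 F [0.4 0.5 1.5] w 0.059838978063908234
shift tool [-0.      0.0003  0.0085]
turn [-0.0003 -0.0043 -0.1116]
```

View pics/w8.png

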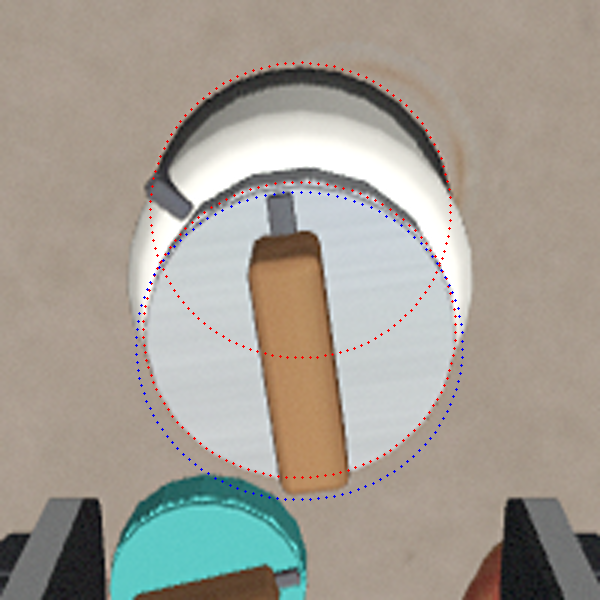

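Run:
```python
from h import *
cal=np.load('w8cal.npy',allow_pickle=True).item()
px=lambda u,v:(220+u/3,130+v/3); c=np.array([.532,-.370])
def an(uv,z):
    w=ray(cal,*px(*uv),z)[:2]; d=w-c; return w.round(4),np.linalg.norm(d).round(4),np.degrees(np.arctan2(d[1],d[0])).round(1)
print('tip',an((280,196),.14)); a,b=an((285,262),.163)[0],an((315,488),.163)[0]; d=a-b; print('bar',np.linalg.norm(d),np.degrees(np.arctan2(d[1],d[0])),(a+b)/2)
for uv,z in [((166,195),.1),((180,210),.1),((152,181),.1)]: print('rib',an(uv,z))
```

```text
tip (array([ 0.511 , -0.3407]), np.float64(0.036), np.float64(125.7))
bar 0.0531717970356466 125.66294164904976 [ 0.5323 -0.37  ]
rib (array([ 0.4872, -0.3625]), np.float64(0.0455), np.float64(170.5))
rib (array([ 0.4923, -0.3643]), np.float64(0.0401), np.float64(171.9))
rib (array([ 0.4822, -0.3609]), np.float64(0.0506), np.float64(169.6))
```

Pointer is at 125.7°, rib at about 170.6°: 45° clockwise, and the disc fits the 130 mm outline. Raising a little more, then handing in.

>>> play_rows --deltas '[[[0,0,0],[0,0,-0.03],0.4],[[0,0,0],[0,0,-0.03],0.4],[[0,0,0],[0,0,0],0.4],[[0,0,0],[0,0,0],0.4]]'

```text
time: 9.3
ee_pos: [0.5305, -0.3689, 0.3012]
orientation: [-1.595, -2.687, -0.006]
wrist_force: [-1.1, 0.5, -1.3]
gripper_width: 0.0597
```

Run:
```python
from h import *
plan([.5315,-.3695,.24],np.radians(125)); print(r.hand_in())
```

```text
t 9.3 pos [ 0.5305 -0.3689  0.3012] yaw x 118.62 toolz [-0.012  0.012 -1.   ] j6 -1.165 F [-1.1  0.5 -1.3] w 0.05970850261361685
shift tool [-0.002   0.0009  0.0611]
turn [-0.0041 -0.0168 -0.1112]
the job is handed in; nothing more can be done
None
```

The loose lid is screwed home on its jar and the job is handed in, 9.3 s into the 40 s limit. The arm stayed on that side of the drinks jar and never went near the closed jar.

- **Which jar:** The loose lid was on the jar at about x 0.532, y −0.370. The first wrist-camera size estimate fell between 130 and 142 mm. A closer picture matched 142 mm, so it was the one standing proud.
- **Turning back:** I gripped the wooden bar and turned it about 51° anticlockwise until the pointer lined up with the rib in the picture. When I opened the jaws, the lid dropped into the thread.
- **Screwing home:** I gripped the bar again and turned it clockwise until it met the stop, where the wrist torque rose to about 2.3 N m. At the end the fingers slipped about 6° round the bar, because the lid had stopped. I then let go and raised the arm.
- **Last checks:** After release the disc matched the 130 mm outline. The pointer was at 125.7° and the rib at about 170.6°, so the lid is 45° clockwise as it should be. At hand-in the arm was about 0.13 m above the lid and touching nothing. None of these last checks disagreed.

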